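# Push the tool packs out over the display edge

## Robot

A 6-joint arm with a two-finger parallel gripper is mounted at the origin on the work surface. World frame = base frame: x ahead of the robot, y to its left, z up, the work surface at z = 0. Lengths are in mm, angles in rad, forces in N, time in s.
With the tool pointing down it reaches from about 275 to 750 mm from the base axis. Payload 10.2 kg.
Tool frame: the origin (TCP) lies midway between the tips of the shut fingers; the grasp point (between the pads) lies 19 mm behind it; z points along the fingers, y is the direction in which the jaws open and shut (so a half turn about z gives the same grasp; the last joint's range is limited). The gripper opens to 85 mm and grips with 20 to 120 N. Pads are 22 mm wide; open, the fingers measure 114 mm over their backs; the gripper's body (76 mm by 85 mm) begins 54 mm behind the grasp point. The pads swing forward as they close: fully open they stand 13 mm farther back than shut.
Start: joints at [1.062, 0.313, 1.498, -0, 1.331, -0.223], TCP at [148.023, 503.706, 231.294] pointing down, gripper open.
Joint ranges: [-2.94, 2.94], [-0.97, 2.17], [0.19, 2.56], [-1.23, 4.37], [0.02, 3.11], [-2.88, 2.88]. Speed limits (rad/s): [2.39, 2.39, 3.01, 3.14, 3.14, 3.14].

## Interface

Orientations are given as a unit quaternion [w, x, y, z].
In Python, from rig import ctrl gives the robot as it stands.
- The arm moves only by the tool carry_out, never from a script. Its argument "plan" is a list of rows, each a list of 3 entries, a list of its own where there are three numbers: the finger opening in mm, from 0 to 85.4, then the shift along the tool's x, y, z in mm, then the turn, a rotation vector about the tool's x, y, z in units of 6 degrees (1.0 is 6 degrees). In form: [[grip, [x, y, z], [ax, ay, az]], ...]. A call has 1 to 20 rows; each row shifts and turns the commanded pose from where the row before left it, along the tool's axes as they then stand; what a row does not reach is not made up. A row lasts 1/12 s, in which the tool goes at most 41.7 mm and 7.16 degrees, less where a joint would pass 70% of its speed; a pose out of reach is approached as far as the arm can. A call with a gripper value outside its range is refused whole. The fingers move at their own pace and stop on an object; "grip_force" is the grip in N (left out, the last holds). Time passes only in rows, so rows that do not move let the fingers close. It gives the time, the measured TCP pose, the force and the opening at its end, in the units of the state.
- ctrl.sense(): the state, without advancing time (a new reading comes with each control period).
- ctrl.capture(name): name is "side" or "top"; returns a dict with "color" (480x640x3 uint8, blue, green, red), "range_z" (480x640 float32, mm along the optical axis (not along the pixel's ray), 0 where there is no reading), "fx", "fy", "cx", "cy" (pixels), "cam_to_world" (4x4, takes a point from camera to world coordinates). Camera axes: x right, y up, looking along -z (the intrinsics and any distortion apply to the point x, -y, -z); pixel columns grow to the right and rows downward; lengths in mm; the calibration is good to about 2 mm. A picture is of the moment at which its call begins.
- ctrl.finish_job(): hands the job in, once; it reports no verdict.
The state is a dict: "time_s": time; "joints": joint angles; "dq": joint speeds; "tau": joint torques, N m; "eef_pos": TCP position; "ee_rot": TCP orientation; "force": force on the tool from outside, world axes, zero at the start; "wrist_torque": the same for the moment, N m; "grip_width": opening from 0.0 (shut) to 1.0 (fully open).
Only numpy, scipy, OpenCV 4.12 (cv2) and the standard library are available. Lean on these libraries where they do the work, as an engineer would, in place of code of your own. Each camera call takes 0.05 s, during which the arm holds its last target.

## Task

Two of the three flat tool packs on the low display step have been shoved back. With the fingers, push each of them toward the edge on the side away from the robot until it overhangs that edge by 30 mm and lies square to it, in line with the pack that is already set, so that a shopper can get a finger under it. Only slide them, never lift a pack, and leave the set pack and the other goods where they are.

Things in the scene. Friction and masses are not known exactly. Their poses are not given: they have to be found in the camera images.
- step_edge (a point): the middle of the top front edge of the fixed plywood display step (600 mm long along its y, 260 mm deep, flat top 50 mm above the table). This is the long straight edge on the side away from the robot; x points horizontally out over the edge, square to it, y runs along the edge, z up; the step's top is at this point's height. A small blank white label holder (60 mm wide) on the face below this edge marks each of the three places, 170 mm apart; they stay below the top.
- pack_set: a flat rigid carded tool pack, 100 mm deep (its x) x 120 mm wide (its y) x 8 mm thick, about 0.16 kg, lying flat on the step with a plain strip along its front (+x) side. Origin at the centre of its underside; its x axis points toward its front side, z up. It overhangs by 30 mm when its origin lies 20 mm behind step_edge along the step's x. This one already overhangs by about 30 mm and stays as it is; it may be in any of the three places.
- pack_b: a flat rigid carded tool pack, 100 mm deep (its x) x 120 mm wide (its y) x 8 mm thick, about 0.16 kg, lying flat on the step with a plain strip along its front (+x) side. Origin at the centre of its underside; its x axis points toward its front side, z up. It overhangs by 30 mm when its origin lies 20 mm behind step_edge along the step's x. This one is pushed back: its front starts some 20 to 55 mm behind the edge and is turned a little.
- pack_c: a flat rigid carded tool pack, 100 mm deep (its x) x 120 mm wide (its y) x 8 mm thick, about 0.16 kg, lying flat on the step with a plain strip along its front (+x) side. Origin at the centre of its underside; its x axis points toward its front side, z up. It overhangs by 30 mm when its origin lies 20 mm behind step_edge along the step's x. This one is pushed back: its front starts some 20 to 55 mm behind the edge and is turned a little.
- socket: bystander: a steel socket, 22 mm across, 36 mm high, standing on the step between two packs near the edge; origin at the centre of its underside
- tape: bystander: a black tape measure lying on the step near its right end (-y), 66 x 44 x 30 mm; origin at the centre of its underside
- driver: bystander: a red-handled screwdriver, 160 mm long, lying on the step near its left end (+y)
- glue: bystander: a white bottle 48 mm across, 90 mm high, standing on the table off the left end (+y) of the step; origin at the centre of its underside
- hammer: bystander: a hammer lying on the table beyond the step
- wrench: bystander: a wrench lying on the table beyond the step
- can: bystander: a plain metal can 66 mm across, 85 mm high, on the table off the right end (-y) of the step; origin at the centre of its underside

How it is judged:
By the outcome, as a careful person would: the job done as asked, in the order asked, and still so for the second after the job is handed in, with the robot touching nothing.
It also fails if it takes over 51 s, if anything falls off the work surface, if the arm or the gripper's body presses on something with over 40 N, if the wrist force passes 120 N, or if a joint passes its speed limit or range.

## Working session

There is one attempt and no reset: what is moved stays moved. The work goes in short steps, Python scripts to look and compute and a tool call to move; the robot and the scene stay as the last step left them, time stands still between calls to the robot, and variables do not carry over. Pictures are saved under pics/ and viewed, and the job is handed in when it is done.

Besides the shell and the picture viewer there is one more tool, called after "Request:" as name(argument=value, ...), one argument or row to a line, values as JSON. carry_out: Moves the arm, as the interface text tells. Its arguments: {"type":"object","properties":{"plan":{"type":"array"},"grip_force":{"type":"number"}},"required":["plan"]}

```bash
mkdir -p pics; ls; python3 - <<'E'
from rig import ctrl
import cv2,numpy as np
print(ctrl.sense())
for n in("top","side"):
    c=ctrl.capture(n); cv2.imwrite(f"pics/{n}0.png",c["color"]); np.savez(f"{n}0.npz",**c)
    print(n,c["fx"],c["fy"],c["cx"],c["cy"],c["cam_to_world"].round(3).tolist(),[k for k in c])
E
```

```text
pics
{'time_s': 0.0, 'joints': array([ 1.06159367e+00,  3.13413186e-01,  1.49842823e+00,  1.57075208e-05,
        1.33100946e+00, -2.23417307e-01]), 'dq': array([ 0.00029203,  0.00028719, -0.00265696, -0.00061734,  0.00038135,
       -0.00086464]), 'tau': array([ 1.57517734e-03, -4.12275553e+01, -2.59737003e+01, -6.02413479e-05,
        4.24581769e-03,  4.11291762e-05]), 'eef_pos': array([147.89178921, 503.47205146, 230.75725055]), 'ee_rot': array([-2.32451006e-04,  1.42408723e-01,  9.89807739e-01, -5.84637706e-04]), 'force': array([-0.5267718 , -0.49573825,  1.129337  ]), 'wrist_torque': array([-0.0480549 , -0.00694854,  0.0056616 ]), 'grip_width': 0.9993144265831255}
top 450.46280308822423 450.46280308822423 319.00066048919115 235.00502666102292 [[0.015, 0.999, -0.042, 581.11], [-1.0, 0.014, -0.019, -6.208], [-0.018, 0.042, 0.999, 1209.844], [0.0, 0.0, 0.0, 1.0]] ['color', 'range_z', 'fx', 'fy', 'cx', 'cy', 'cam_to_world']
side 606.4665919336567 606.4665919336567 317.9612029767321 238.68314657110463 [[-0.94, 0.194, -0.281, 271.988], [-0.34, -0.482, 0.808, 1094.213], [0.021, 0.855, 0.519, 758.641], [0.0, 0.0, 0.0, 1.0]] ['color', 'range_z', 'fx', 'fy', 'cx', 'cy', 'cam_to_world']
```

View pics/top0.png

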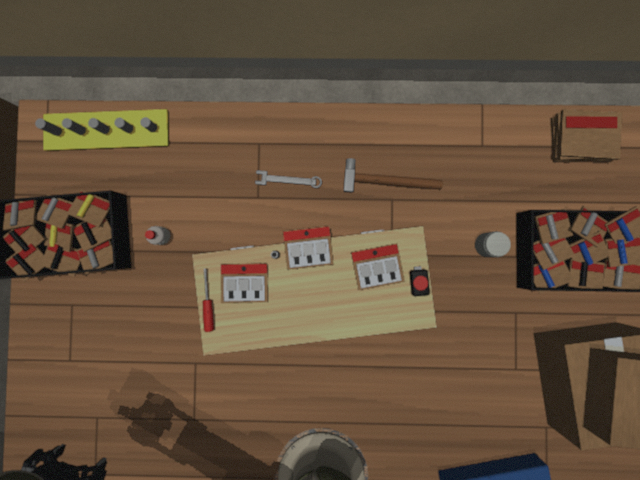

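View pics/side0.png

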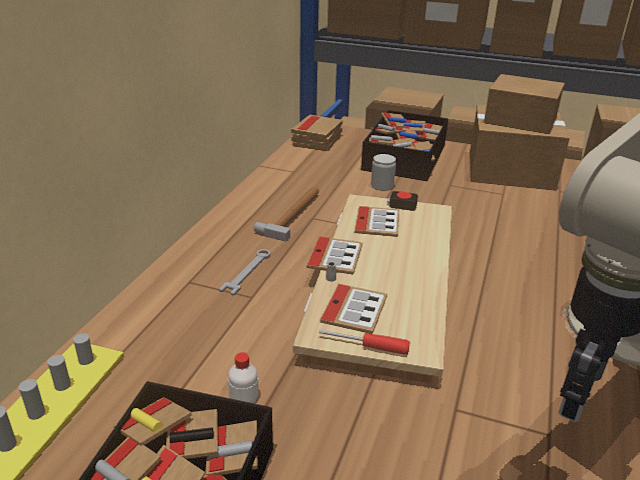

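The set pack is in the middle (308,248). The left pack (245,283) and the right pack (378,266) have been pushed back. I'll enlarge these areas.

```bash
python3 - <<'E'
import cv2
a=cv2.imread("pics/top0.png")
b=a[220:360,185:445]; b=cv2.resize(b[:,:],None,fx=3,fy=3,interpolation=cv2.INTER_CUBIC); cv2.imwrite("pics/t0c.png",b)
a=cv2.imread("pics/side0.png")
b=a[190:385,290:460]; b=cv2.resize(b,None,fx=3,fy=3,interpolation=cv2.INTER_CUBIC); cv2.imwrite("pics/s0c.png",b)
E
```

```text
(no output)
```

View pics/t0c.png

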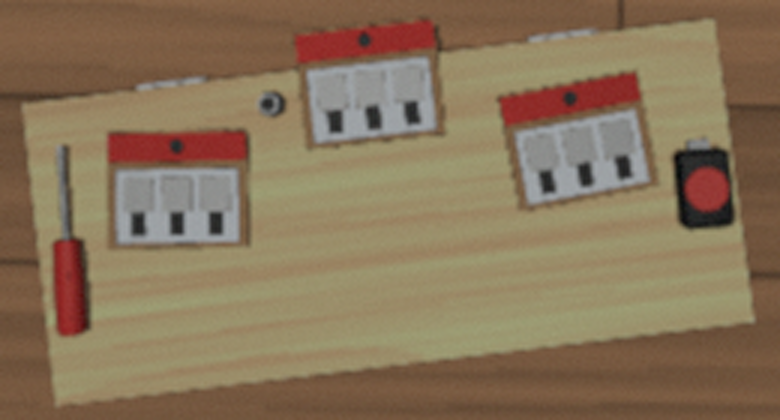

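View pics/s0c.png

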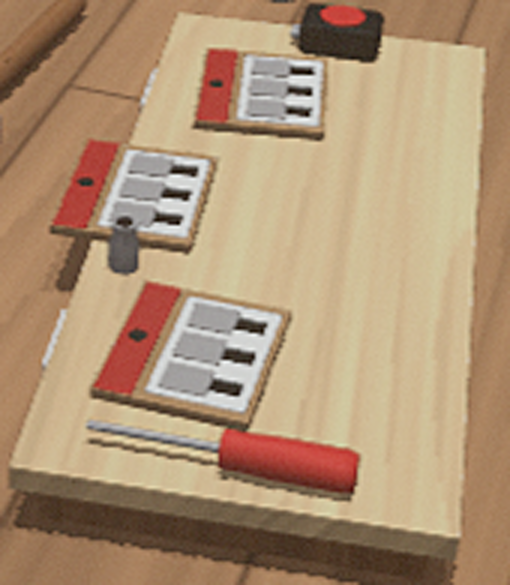

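```bash
cat > h.py <<'E'
import numpy as np,cv2
def load(n): return dict(np.load(n+".npz"))
def proj_plane(c,px,z):
    px=np.atleast_2d(px).astype(float); M=c["cam_to_world"]
    d=np.c_[(px[:,0]-c["cx"])/c["fx"],-(px[:,1]-c["cy"])/c["fy"],-np.ones(len(px))]@M[:3,:3].T
    o=M[:3,3]; return o+d*((z-o[2])/d[:,2])[:,None]
def crop(u,ox,oy,s): return (np.array(u,float)+.5)/s-.5+[ox,oy]
def fitrect(P):  # FL,FR,BR,BL -> centre, yaw of x axis
    m=np.array([[50,60],[50,-60],[-50,-60],[-50,60]],float); c=P[:,:2].mean(0); Q=P[:,:2]-c
    H=m.T@Q; th=np.arctan2(H[0,1]-H[1,0],H[0,0]+H[1,1])
    e=[np.linalg.norm(P[i]-P[(i+1)%4]) for i in range(4)]
    return c,th,np.round(e,1)
E
python3 - <<'E'
from h import *
T=load("top0");S=load("side0")
D={"step":([(22,103),(715,20),(755,322),(57,405)],[(12,468),(180,12),(485,47),(455,540)],50),
"L":([(108,133),(248,132),(248,244),(112,248)],[(92,390),(150,283),(290,312),(250,412)],58),
"M":([(296,37),(433,20),(442,132),(310,146)],[(52,228),(92,140),(217,156),(190,240)],58),
"R":([(500,98),(636,72),(655,183),(523,209)],[(194,122),(207,48),(325,60),(323,130)],58)}
for k,(t,s,z) in D.items():
    for nm,c,p in(("top",T,crop(t,185,220,3)),("side",S,crop(s,290,190,3))):
        P=proj_plane(c,p,z); r=fitrect(P)
        print(k,nm,P[:,:2].round(0).tolist(),r[0].round(1),np.degrees(r[1]).round(2),r[2])
        d=np.array([c["range_z"][int(round(v)),int(round(u))] for u,v in [p.mean(0)]])
        M=c["cam_to_world"];u,v=p.mean(0);q=np.array([(u-c["cx"])/c["fx"],-(v-c["cy"])/c["fy"],-1])*d
        print("   depth pt",(M[:3,:3]@q+M[:3,3]).round(1))
E
```

```text
step top [[576.0, 343.0], [656.0, -251.0], [400.0, -286.0], [319.0, 306.0]] [487.6  27.9] 7.77 [599.9 258.4 598.2 259.7]
   depth pt [487.2  26.8  51.4]
step side [[572.0, 345.0], [656.0, -249.0], [400.0, -284.0], [320.0, 311.0]] [487.2  30.6] 7.8 [599.8 257.8 600.8 254.4]
   depth pt [476.9  88.8  50.3]
L top [[552.0, 266.0], [554.0, 146.0], [459.0, 145.0], [454.0, 260.0]] [504.7 204.4] 2.07 [119.9  95.  116.1  97.8]
   depth pt [504.6 204.3  58.6]
L side [[550.0, 270.0], [552.0, 151.0], [457.0, 148.0], [455.0, 255.0]] [503.6 205.8] 2.9 [119.3  94.7 107.1  96.6]
   depth pt [503.5 206.7  56.9]
M top [[636.0, 107.0], [652.0, -10.0], [557.0, -19.0], [543.0, 93.0]] [596.9  42.8] 7.17 [118.   95.7 113.   93.8]
   depth pt [596.8  42.7  60.3]
M side [[636.0, 113.0], [650.0, -8.0], [556.0, -21.0], [542.0, 92.0]] [595.9  44.3] 8.23 [122.2  94.4 113.9  95.6]
   depth pt [594.6  49.   59.7]
R top [[586.0, -68.0], [610.0, -183.0], [516.0, -200.0], [493.0, -88.0]] [ 551.3 -134.8] 11.6 [117.6  95.3 113.9  96. ]
   depth pt [ 551.2 -134.6   60.3]
R side [[586.0, -62.0], [612.0, -180.0], [517.0, -197.0], [492.0, -87.0]] [ 551.7 -131.6] 12.33 [121.1  96.3 112.5  97.8]
   depth pt [ 551.4 -131.    57.2]
```

```bash
cat >> h.py <<'E'
def step_edges(c,zs=50):
    # subpixel step-front/back edge lines from colour (saturation/brightness step), top cam
    g=c["color"].astype(float); f=cv2.GaussianBlur(g,(0,0),0.7)[:,:,1]
    H,W=f.shape; out=[]
    return f
E
python3 - <<'E'
from h import *
T=load("top0"); f=T["color"][:,:,1].astype(float)
def edge(cols,rowguess,sign):
    pts=[]
    for u in cols:
        r0=rowguess(u); rows=np.arange(int(r0)-5,int(r0)+7)
        v=np.abs(np.diff(f[rows,u])) if 0 else sign*np.diff(f[rows,u]); v=np.clip(v,0,None)
        if v.max()<15: continue
        k=v.argmax(); w=v[max(0,k-2):k+3]; pts.append((u,(rows[max(0,k-2):k+3]+.5)@w/w.sum()))
    return np.array(pts)
def lin(a,b): 
    a=crop(a,185,220,3);b=crop(b,185,220,3)
    return lambda u:a[1]+(b[1]-a[1])*(u-a[0])/(b[0]-a[0])
def ana(nm,p,z):
    P=proj_plane(T,p,z)[:,:2]
    for _ in range(4):
        k=np.polyfit(P[:,1],P[:,0],1); r=P[:,0]-np.polyval(k,P[:,1]); m=abs(r)<max(2*np.median(abs(r)),.5)
        P=P[m]
    print(nm,len(P),"yaw",np.degrees(np.arctan(-k[0])).round(2),"x at y",[(int(y),np.polyval(k,y).round(1)) for y in(P[:,1].min(),P[:,1].max())],"rms",r[m].std().round(2))
F=lin((22,103),(715,20));B=lin((57,405),(755,322))
ana("front",edge([*range(195,228),*range(255,280),*range(335,358),*range(388,420)],F,1),50)
ana("back",edge(range(207,434),B,-1),50)
n=T["color"].astype(float)
f=n[:,:,2]-n[:,:,1]
for nm,a,b,z in(("Mfront",(296,37),(433,20),58),("Lf",(108,133),(248,132),58),("Rf",(500,98),(636,72),58)):
    u0=int(185+a[0]/3)+2;u1=int(185+b[0]/3)-2
    ana(nm,edge(range(u0,u1),lin(a,b),1),z)
f=-f
for nm,a,b,z in(("Mstripback",(303,62),(436,46),58),("Ls",(108,163),(248,161),58),("Rs",(506,124),(641,99),58)):
    u0=int(185+a[0]/3)+2;u1=int(185+b[0]/3)-2
    ana(nm,edge(range(u0,u1),lin(a,b),1),z)
E
```

```text
front 101 yaw 7.83 x at y [(-241, np.float64(655.7)), (335, np.float64(576.5))] rms 0.45
back 201 yaw 7.83 x at y [(-278, np.float64(398.9)), (292, np.float64(320.4))] rms 0.4Traceback (most recent call last):
  File "<stdin>", line 27, in <module>
  File "<stdin>", line 9, in edge
ValueError: matmul: Input operand 1 has a mismatch in its core dimension 0, with gufunc signature (n?,k),(k,m?)->(n?,m?) (size 3 is different from 4)
```

Request:
carry_out(
  plan=[
    [85,[0,0,0],[0,0,-1.008]],
    [85,[0,0,0],[0,0,-1.008]],
    [85,[0,0,0],[0,0,-1.008]],
    [85,[0,0,0],[0,0,-1.008]],
    [85,[0,0,0],[0,0,0]],
  ],
)

```text
time_s: 0.52
eef_pos: [147.9, 503.6, 231.0]
ee_rot: [-0.0, -0.07, 0.998, -0.0]
force: [0.4, -0.6, -0.2]
grip_width: 0.993
```

Request:
carry_out(
  plan=[
    [85,[-19.3,-28.7,0],[0,0,0.03]],
    [85,[-19.3,-28.7,0],[0,0,0]],
    [85,[-19.3,-28.7,0],[0,0,0]],
    [85,[-19.3,-28.7,0],[0,0,0]],
    [85,[-19.3,-28.7,0],[0,0,0]],
    [85,[-19.3,-28.7,0],[0,0,0]],
    [85,[-19.3,-28.7,0],[0,0,0]],
    [85,[-19.3,-28.7,0],[0,0,0]],
    [85,[-19.3,-28.7,0],[0,0,0]],
    [85,[-19.3,-28.7,0],[0,0,0]],
    [85,[-19.3,-28.7,0],[0,0,0]],
    [85,[-19.3,-28.7,0],[0,0,0]],
    [85,[0,0,30],[0,0,0]],
    [85,[0,0,35],[0,0,0]],
    [85,[0,0,35],[0,0,0]],
    [85,[0,0,30],[0,0,0]],
    [85,[0,0,0],[0,0,0]],
  ],
)

```text
time_s: 1.93
eef_pos: [420.4, 192.5, 96.7]
ee_rot: [-0.005, -0.065, 0.998, -0.001]
force: [-0.9, -0.6, -0.1]
grip_width: 0.999
```

```bash
cat >> h.py <<'E'
E0=np.array([616.2,46.6]);TH=np.radians(7.83);e=np.array([np.cos(TH),np.sin(TH)]);n=np.array([-np.sin(TH),np.cos(TH)])
def st(p): d=np.array(p)[...,:2]-E0; return np.stack([d@e,d@n],-1)
def show():
    from rig import ctrl
    s=ctrl.sense();q=s["ee_rot"]
    print("t",round(s["time_s"],2),"tcp",s["eef_pos"].round(2),"step xy",st(s["eef_pos"]).round(2),"yaw err deg",round(np.degrees(2*np.arctan2(q[2],q[1]))%360-90-97.83,2),"tilt",q[[0,3]].round(4),"F",s["force"].round(1),s["grip_width"])
def snap(k):
    from rig import ctrl
    for nm in("top","side"):
        c=ctrl.capture(nm); cv2.imwrite(f"pics/{nm}{k}.png",c["color"]); np.savez(f"{nm}{k}.npz",**c)
E
python3 -c "
from h import *
show();snap(1);a=cv2.imread('pics/side1.png');cv2.imwrite('pics/s1c.png',cv2.resize(a[190:390,290:490],None,fx=3,fy=3,interpolation=cv2.INTER_CUBIC))"
```

```text
t 1.93 tcp [420.44 192.52  96.66] step xy [-174.06  171.23] yaw err deg -0.39 tilt [-0.0048 -0.0005] F [-0.9 -0.6 -0.1] 0.9986525720972741
```

View pics/s1c.png

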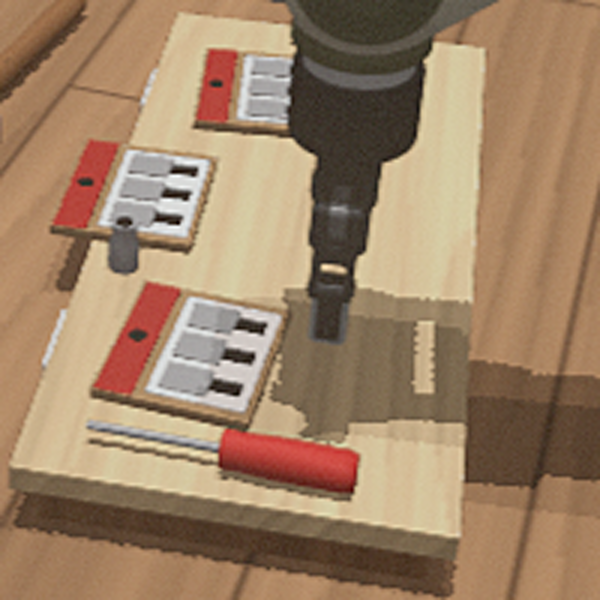

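The gripper is behind the left pack at step y 171, and the driver is clear of it. Next I'll let the arm settle, then lower it.

Request:
carry_out(
  plan=[
    [85,[0,0,0],[0,0,0]],
    [85,[0,0,0],[0,0,0]],
    [85,[0,0,20],[0,0,0]],
    [85,[0,0,20],[0,0,0]],
    [85,[0,0,8],[0,0,0]],
    [85,[0,0,0],[0,0,0]],
    [85,[0,0,0],[0,0,0]],
    [85,[0,0,0],[0,0,0]],
  ],
)

```text
time_s: 2.7
eef_pos: [424.2, 193.4, 54.6]
ee_rot: [0.001, -0.067, 0.998, 0.0]
force: [-0.2, -0.4, 0.5]
grip_width: 0.997
```

```bash
python3 -c "
from h import *
show()"
```

```text
t 2.7 tcp [424.19 193.4   54.56] step xy [-170.22  171.59] yaw err deg -0.2 tilt [0.0011 0.0001] F [-0.2 -0.4  0.5] 0.996902645640557
```

Request:
carry_out(
  plan=[
    [85,[0,0,6],[0,0,-0.02]],
    [85,[0,0,4],[0,0,0]],
    [85,[0,0,2],[0,0,0]],
    [85,[0,0,0],[0,0,0]],
    [85,[0,0,0],[0,0,0]],
  ],
)

```text
time_s: 3.12
eef_pos: [423.4, 193.2, 41.2]
ee_rot: [-0.0, -0.068, 0.998, -0.0]
force: [-0.0, 0.6, -0.6]
grip_width: 0.992
```

```bash
python3 -c "
from h import *
show()"
```

```text
t 3.12 tcp [423.37 193.2   41.22] step xy [-171.06  171.5 ] yaw err deg -0.07 tilt [-0.0002 -0.    ] F [-0.   0.6 -0.6] 0.9919782738491699
```

Request:
carry_out(
  plan=[
    [85,[0,0,1],[0,0,0]],
    [85,[0,0,1],[0,0,0]],
    [85,[0,0,0],[0,0,0]],
  ],
)

```text
time_s: 3.37
eef_pos: [423.4, 193.2, 39.2]
ee_rot: [-0.0, -0.068, 0.998, -0.0]
force: [0.5, -0.3, 0.5]
grip_width: 0.996
```

```bash
python3 -c "
from h import *
show();snap(2);a=cv2.imread('pics/side2.png');cv2.imwrite('pics/s2c.png',cv2.resize(a[260:360,310:430],None,fx=6,fy=6,interpolation=cv2.INTER_CUBIC))"
```

```text
t 3.37 tcp [423.38 193.21  39.19] step xy [-171.05  171.51] yaw err deg -0.08 tilt [-0.0001 -0.    ] F [ 0.5 -0.3  0.5] 0.9963683783411041
```

View pics/s2c.png

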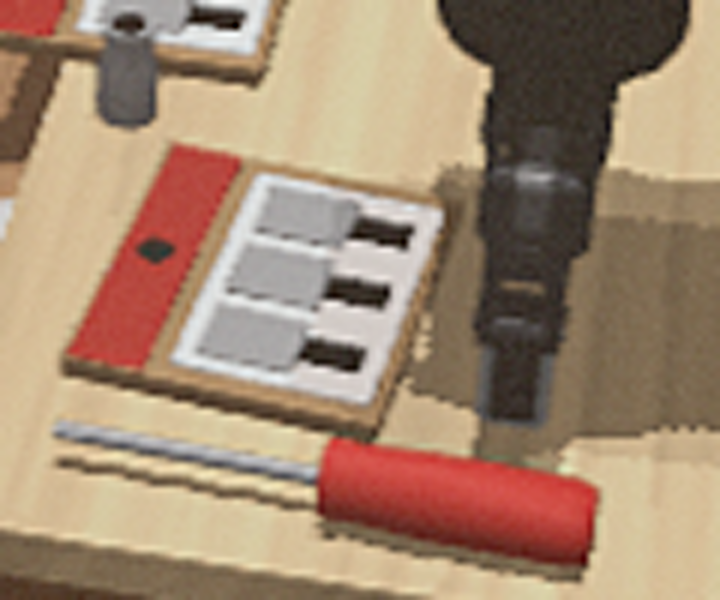

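Request:
carry_out(
  plan=[
    [85,[-6,0,0],[0,0,0]],
    [85,[-5,0,0],[0,0,0]],
    [85,[-3,0,0],[0,0,0]],
    [85,[-3,0,0],[0,0,0]],
    [85,[-3,0,0],[0,0,0]],
    [85,[-3,0,0],[0,0,0]],
    [85,[-3,0,0],[0,0,0]],
    [85,[-3,0,0],[0,0,0]],
    [85,[-3,0,0],[0,0,0]],
    [85,[-3,0,0],[0,0,0]],
    [85,[0,0,0],[0,0,0]],
  ],
)

```text
time_s: 4.38
eef_pos: [458.7, 198.0, 39.3]
ee_rot: [0.0, -0.068, 0.998, 0.0]
force: [0.7, 0.2, -0.5]
grip_width: 0.993
```

```bash
python3 -c "
from h import *
show();snap(3);a=cv2.imread('pics/side3.png');cv2.imwrite('pics/s3c.png',cv2.resize(a[250:370,290:430],None,fx=5,fy=5,interpolation=cv2.INTER_CUBIC))"
```

```text
t 4.38 tcp [458.72 198.04  39.34] step xy [-135.38  171.48] yaw err deg -0.08 tilt [0.0003 0.0001] F [ 0.7  0.2 -0.5] 0.9925721583846885
```

View pics/s3c.png

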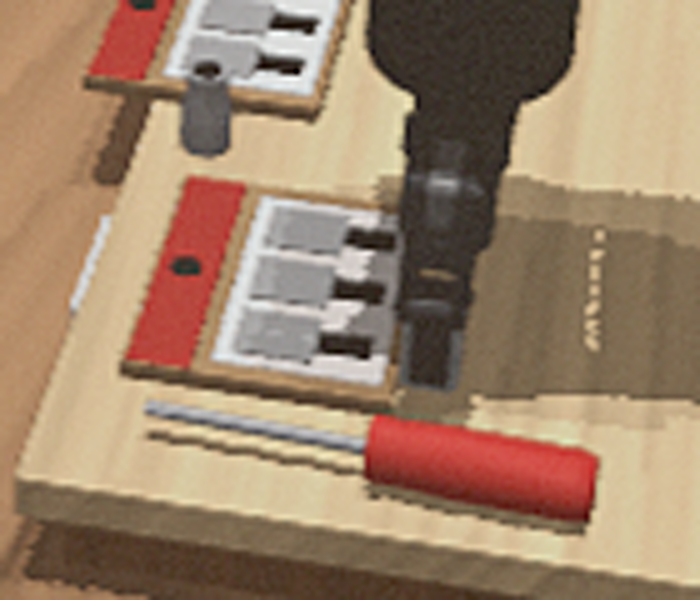

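The left pack is squaring up on the fingers and the driver hasn't moved. I'll carry on pushing.

Request:
carry_out(
  plan=[
    [85,[-3,0,0],[0,0,0]],
    [85,[-3,0,0],[0,0,0]],
    [85,[-3,0,0],[0,0,0]],
    [85,[-3,0,0],[0,0,0]],
    [85,[-3,0,0],[0,0,0]],
    [85,[-3,0,0],[0,0,0]],
    [85,[-3,0,0],[0,0,0]],
    [85,[-3,0,0],[0,0,0]],
    [85,[-3,0,0],[0,0,0]],
    [85,[-3,0,0],[0,0,0]],
    [85,[-3,0,0],[0,0,0]],
    [85,[-3,0,0],[0,0,0]],
    [85,[-3,0,0],[0,0,0]],
    [85,[-3,0,0],[0,0,0]],
    [85,[-2,0,0],[0,0,0]],
    [85,[-1,0,0],[0,0,0]],
    [85,[0,0,0],[0,0,0]],
    [85,[0,0,0],[0,0,0]],
  ],
)

```text
time_s: 5.98
eef_pos: [502.9, 204.0, 39.4]
ee_rot: [0.0, -0.068, 0.998, 0.0]
force: [-0.3, 0.6, 0.8]
grip_width: 0.998
```

```bash
python3 -c "
from h import *
show();snap(4);a=cv2.imread('pics/side4.png');cv2.imwrite('pics/s4c.png',cv2.resize(a[220:370,270:430],None,fx=4,fy=4,interpolation=cv2.INTER_CUBIC))
a=cv2.imread('pics/top4.png');cv2.imwrite('pics/t4c.png',cv2.resize(a[220:320,185:345],None,fx=5,fy=5,interpolation=cv2.INTER_CUBIC))"
```

```text
t 5.98 tcp [502.85 204.02  39.37] step xy [-90.85 171.4 ] yaw err deg -0.08 tilt [0.0002 0.    ] F [-0.3  0.6  0.8] 0.9978893012480483
```

View pics/s4c.png

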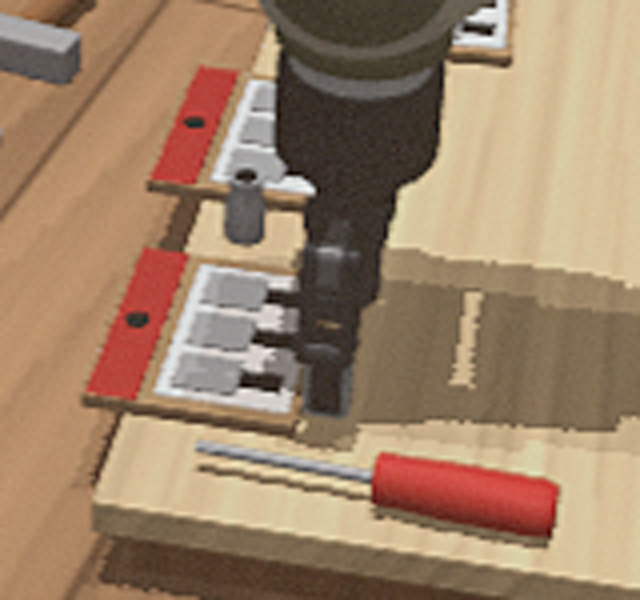

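View pics/t4c.png

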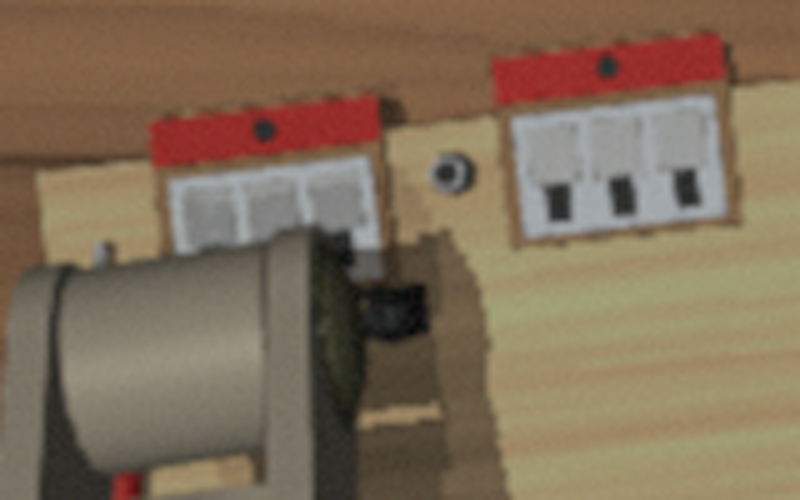

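```bash
cat >> h.py <<'E'
def red(k,z=58,s=4,regs=None):
    """red strips: hue mask on enlarged image -> step-frame corners"""
    for nm in("top","side"):
        c=load(nm+str(k)); im=cv2.resize(c["color"],None,fx=s,fy=s,interpolation=cv2.INTER_CUBIC).astype(float)
        m=((im[:,:,2]>95)&(im[:,:,2]>1.9*im[:,:,1])&(im[:,:,2]>1.9*im[:,:,0])).astype(np.uint8)
        m=cv2.morphologyEx(m,cv2.MORPH_CLOSE,np.ones((17,17)))
        cs,_=cv2.findContours(m,cv2.RETR_EXTERNAL,cv2.CHAIN_APPROX_NONE)
        for q in cs:
            if cv2.contourArea(q)<100*s*s/4: continue
            P=st(proj_plane(c,crop(q[:,0],0,0,s),z))
            ext=np.ptp(P,axis=0)
            if not(100<ext[1]<150 and 15<ext[0]<55 and -150<P[:,0].mean()<60 and abs(P[:,1].mean())<260): continue
            rc=cv2.minAreaRect(P.astype(np.float32)); b=cv2.boxPoints(rc)
            yc=P[:,1].mean()
            # front line: max x in y bins
            yb=np.arange(P[:,1].min()+6,P[:,1].max()-6,4); f=np.array([(y,P[abs(P[:,1]-y)<2,0].max()) for y in yb if (abs(P[:,1]-y)<2).any()])
            bk=np.array([(y,P[abs(P[:,1]-y)<2,0].min()) for y in yb if (abs(P[:,1]-y)<2).any()])
            kf=np.polyfit(f[:,0],f[:,1],1);kb=np.polyfit(bk[:,0],bk[:,1],1);ym=(P[:,1].min()+P[:,1].max())/2
            print(nm,"yc",ym.round(1),"w",ext[1].round(1),"front x",np.polyval(kf,ym).round(2),"ang",np.degrees(np.arctan(-kf[0])).round(2),"stripback x",np.polyval(kb,ym).round(2),"ang",np.degrees(np.arctan(-kb[0])).round(2))
E
python3 -c "
from h import *
red(0);print();red(4)"
```

```text
top yc 169.1 w 117.9 front x -41.16 ang -5.89 stripback x -64.88 ang -5.79
top yc -167.9 w 117.7 front x -41.4 ang 3.85 stripback x -64.89 ang 3.89
top yc -0.8 w 119.5 front x 29.08 ang -0.37 stripback x 5.1 ang -0.25
side yc 170.3 w 117.0 front x -41.03 ang -6.05 stripback x -64.33 ang -5.86
side yc 0.2 w 117.8 front x 28.59 ang -0.54 stripback x 5.6 ang -0.21
side yc -166.6 w 116.1 front x -41.32 ang 3.83 stripback x -63.93 ang 3.97

top yc -167.6 w 118.2 front x -41.43 ang 3.91 stripback x -64.92 ang 3.99
top yc 178.1 w 119.9 front x 19.05 ang -0.16 stripback x -4.98 ang -0.04
top yc -1.1 w 119.9 front x 29.12 ang -0.34 stripback x 5.12 ang -0.31
side yc 178.0 w 118.8 front x 18.45 ang -0.04 stripback x -4.67 ang 0.01
side yc -0.2 w 118.2 front x 28.56 ang -0.33 stripback x 5.58 ang -0.25
```

L is square, 10 mm short of M's line and about 8 mm to the left of its place. I'll finish the push with a slight sideways drift to bring it back in.

Request:
carry_out(
  plan=[
    [85,[-1,-0.5,0],[0,0,0]],
    [85,[-1,-0.5,0],[0,0,0]],
    [85,[-1,-0.5,0],[0,0,0]],
    [85,[-1,-0.5,0],[0,0,0]],
    [85,[-1,-0.5,0],[0,0,0]],
    [85,[-1,-0.5,0],[0,0,0]],
    [85,[-1,-0.5,0],[0,0,0]],
    [85,[-1,-0.5,0],[0,0,0]],
    [85,[-1,-0.5,0],[0,0,0]],
    [85,[0,0,0],[0,0,0]],
    [85,[0,0,0],[0,0,0]],
    [85,[0,0,0],[0,0,0]],
  ],
)

```text
time_s: 7.08
eef_pos: [512.4, 200.7, 39.3]
ee_rot: [0.0, -0.068, 0.998, -0.0]
force: [-0.4, 0.2, -0.5]
grip_width: 0.996
```

```bash
python3 -c "
from h import *
show();snap(5);red(5)"
```

```text
t 7.08 tcp [512.41 200.69  39.31] step xy [-81.82 166.8 ] yaw err deg -0.08 tilt [ 0.0002 -0.    ] F [-0.4  0.2 -0.5] 0.995687794402723
top yc -167.9 w 117.8 front x -41.4 ang 3.83 stripback x -64.86 ang 3.98
top yc 173.6 w 119.7 front x 27.87 ang 0.14 stripback x 3.92 ang -0.15
top yc -1.2 w 119.8 front x 29.08 ang -0.35 stripback x 5.11 ang -0.38
side yc 173.4 w 119.9 front x 27.36 ang 0.02 stripback x 4.22 ang 0.03
side yc -0.2 w 118.4 front x 28.57 ang -0.45 stripback x 5.57 ang -0.25
```

Request:
carry_out(
  plan=[
    [85,[-0.6,-0.3,0],[0,0,0]],
    [85,[-0.5,-0.2,0],[0,0,0]],
    [85,[0,0,0],[0,0,0]],
    [85,[0,0,0],[0,0,0]],
    [85,[4,0,0],[0,0,0]],
    [85,[10,0,0],[0,0,0]],
    [85,[15,0,0],[0,0,0]],
    [85,[0,0,-15],[0,0,0]],
    [85,[0,0,-30],[0,0,0]],
    [85,[0,0,-30],[0,0,0]],
    [85,[0,0,0],[0,0,0]],
    [85,[0,0,0],[0,0,0]],
  ],
)

```text
time_s: 8.18
eef_pos: [485.2, 196.6, 115.6]
ee_rot: [0.002, -0.068, 0.998, 0.0]
force: [-0.5, -0.3, 0.4]
grip_width: 0.993
```

```bash
python3 -c "
from h import *
show();snap(6);red(6)"
```

```text
t 8.18 tcp [485.22 196.59 115.57] step xy [-109.33  166.43] yaw err deg -0.07 tilt [0.0017 0.0001] F [-0.5 -0.3  0.4] 0.9931056111687604
top yc -167.9 w 117.7 front x -41.39 ang 3.83 stripback x -64.9 ang 3.91
top yc 173.3 w 119.5 front x 28.65 ang 0.05 stripback x 4.8 ang -0.06
top yc -0.9 w 119.7 front x 29.08 ang -0.39 stripback x 5.12 ang -0.29
side yc 173.1 w 118.6 front x 28.16 ang -0.12 stripback x 5.0 ang -0.05
side yc 0.1 w 117.8 front x 28.55 ang -0.49 stripback x 5.61 ang -0.28
```

L is now within 0.5 mm of M's line and square. Next is the right pack.

Request:
carry_out(
  plan=[
    [85,[5.2,-28,0],[0,0,0]],
    [85,[5.2,-28,0],[0,0,0]],
    [85,[5.2,-28,0],[0,0,0]],
    [85,[5.2,-28,0],[0,0,0]],
    [85,[5.2,-28,0],[0,0,0]],
    [85,[5.2,-28,0],[0,0,0]],
    [85,[5.2,-28,0],[0,0,0]],
    [85,[5.2,-28,0],[0,0,0]],
    [85,[5.2,-28,0],[0,0,0]],
    [85,[5.2,-28,0],[0,0,0]],
    [85,[5.2,-28,0],[0,0,0]],
    [85,[5.2,-28,0],[0,0,0]],
    [85,[0,0,0],[0,0,0]],
    [85,[0,0,0],[0,0,0]],
    [85,[0,0,0],[0,0,0]],
  ],
)

```text
time_s: 9.53
eef_pos: [467.7, -144.2, 113.4]
ee_rot: [-0.001, -0.068, 0.998, 0.001]
force: [-0.5, 0.1, -0.7]
grip_width: 0.998
```

```bash
python3 -c "
from h import *
show()"
```

```text
t 9.53 tcp [ 467.66 -144.18  113.36] step xy [-173.15 -168.77] yaw err deg -0.08 tilt [-0.0008  0.0007] F [-0.5  0.1 -0.7] 0.9981155696116704
```

Lowering from TCP z 113.4 to about 44, then in small steps to 39.3.

Request:
carry_out(
  plan=[
    [85,[0,-1,25],[0,0,0]],
    [85,[0,0,25],[0,0,0]],
    [85,[0,0,12],[0,0,0]],
    [85,[0,0,5],[0,0,0]],
    [85,[0,0,0],[0,0,0]],
    [85,[0,0,0],[0,0,0]],
    [85,[0,0,0],[0,0,0]],
  ],
)

```text
time_s: 10.12
eef_pos: [468.8, -145.8, 48.2]
ee_rot: [0.001, -0.068, 0.998, -0.0]
force: [0.9, 0.0, 0.7]
grip_width: 0.995
```

```bash
python3 -c "
from h import *
show();snap(7);a=cv2.imread('pics/side7.png');cv2.imwrite('pics/s7c.png',cv2.resize(a[180:300,300:460],None,fx=5,fy=5,interpolation=cv2.INTER_CUBIC))"
```

```text
t 10.12 tcp [ 468.83 -145.75   48.19] step xy [-172.2  -170.48] yaw err deg -0.04 tilt [ 0.0007 -0.0005] F [0.9 0.  0.7] 0.9954191639118077
```

View pics/s7c.png

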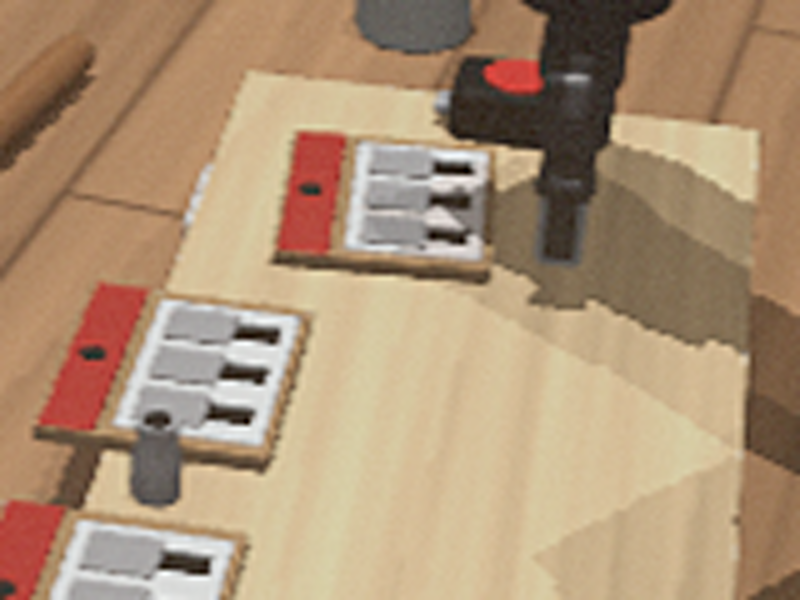

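```bash
python3 -c "
from h import *
T=load('top0')
print(st(proj_plane(T,crop([(674,152),(680,226),(735,224),(728,148)],185,220,3),80)).round(1))"
```

```text
[[-107.3 -245.9]
 [-168.6 -242.9]
 [-172.4 -288.2]
 [-109.4 -290.7]]
```

Request:
carry_out(
  plan=[
    [85,[0,3,4],[0,0,0]],
    [85,[0,0,3],[0,0,0]],
    [85,[0,0,1.5],[0,0,0]],
    [85,[0,0,0],[0,0,0]],
    [85,[0,0,0],[0,0,0]],
    [85,[0,0,0],[0,0,0]],
  ],
)

```text
time_s: 10.72
eef_pos: [467.9, -142.9, 38.8]
ee_rot: [0.0, -0.068, 0.998, -0.0]
force: [0.1, -0.6, -1.6]
grip_width: 0.999
```

```bash
python3 -c "
from h import *
show()"
```

```text
t 10.72 tcp [ 467.93 -142.92   38.82] step xy [-172.71 -167.56] yaw err deg -0.08 tilt [ 0. -0.] F [ 0.1 -0.6 -1.6] 0.9991841975124262
```

Request:
carry_out(
  plan=[
    [85,[-6,0,-0.3],[0,0,0]],
    [85,[-6,0,0],[0,0,0]],
    [85,[-3,0.5,0],[0,0,0]],
    [85,[-3,0.5,0],[0,0,0]],
    [85,[-3,0.5,0],[0,0,0]],
    [85,[-3,0.5,0],[0,0,0]],
    [85,[-3,0.5,0],[0,0,0]],
    [85,[-3,0.5,0],[0,0,0]],
    [85,[-3,0.5,0],[0,0,0]],
    [85,[-3,0.5,0],[0,0,0]],
    [85,[0,0,0],[0,0,0]],
  ],
)

```text
time_s: 11.63
eef_pos: [503.6, -133.9, 39.1]
ee_rot: [0.0, -0.068, 0.998, -0.0]
force: [-1.0, -0.8, 0.4]
grip_width: 0.995
```

```bash
python3 -c "
from h import *
show();snap(8);red(8);a=cv2.imread('pics/side8.png');cv2.imwrite('pics/s8c.png',cv2.resize(a[180:300,300:460],None,fx=5,fy=5,interpolation=cv2.INTER_CUBIC))"
```

```text
t 11.63 tcp [ 503.55 -133.92   39.12] step xy [-136.19 -163.49] yaw err deg -0.06 tilt [ 0.0002 -0.0001] F [-1.  -0.8  0.4] 0.995178370774481
top yc -171.1 w 117.1 front x -27.09 ang -0.18 stripback x -50.54 ang 0.13
top yc 173.2 w 119.5 front x 28.72 ang -0.05 stripback x 4.75 ang -0.13
top yc -1.0 w 119.9 front x 29.08 ang -0.37 stripback x 5.09 ang -0.33
side yc 173.1 w 118.4 front x 28.1 ang -0.1 stripback x 5.04 ang 0.03
side yc 0.1 w 117.5 front x 28.54 ang -0.36 stripback x 5.67 ang -0.21
side yc -169.1 w 116.1 front x -27.07 ang -0.17 stripback x -49.54 ang -0.01
```

View pics/s8c.png

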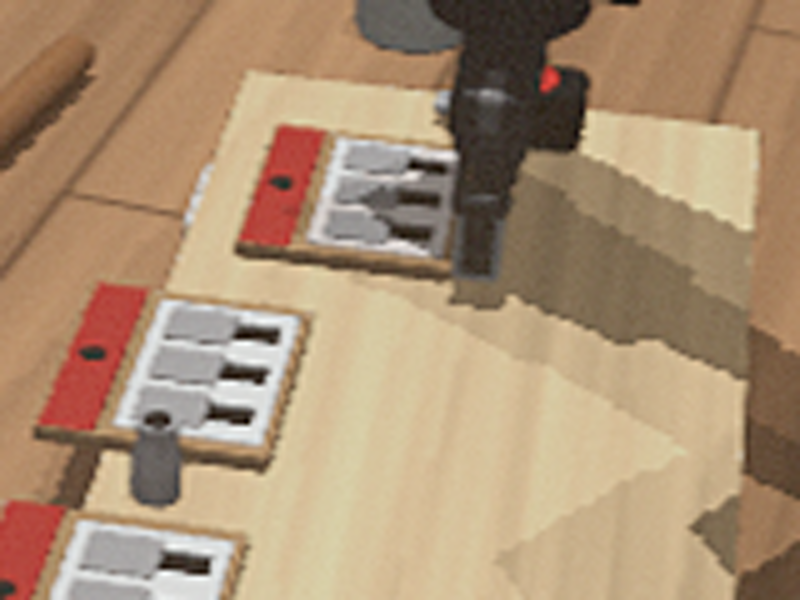

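Request:
carry_out(
  plan=[
    [85,[-3,0,0],[0,0,0]],
    [85,[-3,0,0],[0,0,0]],
    [85,[-3,0,0],[0,0,0]],
    [85,[-3,0,0],[0,0,0]],
    [85,[-3,0,0],[0,0,0]],
    [85,[-3,0,0],[0,0,0]],
    [85,[-3,0,0],[0,0,0]],
    [85,[-3,0,0],[0,0,0]],
    [85,[-3,0,0],[0,0,0]],
    [85,[-3,0,0],[0,0,0]],
    [85,[-3,0,0],[0,0,0]],
    [85,[-3,0,0],[0,0,0]],
    [85,[-3,0,0],[0,0,0]],
    [85,[-3,0,0],[0,0,0]],
    [85,[-3,0,0],[0,0,0]],
    [85,[-3,0,0],[0,0,0]],
    [85,[-2,0,0],[0,0,0]],
    [85,[-1,0,0],[0,0,0]],
    [85,[0,0,0],[0,0,0]],
    [85,[0,0,0],[0,0,0]],
  ],
)

```text
time_s: 13.4
eef_pos: [553.7, -127.2, 39.1]
ee_rot: [0.0, -0.068, 0.998, -0.0]
force: [-0.4, 0.6, -0.0]
grip_width: 0.996
```

```bash
python3 -c "
from h import *
show();snap(9);red(9)"
```

```text
t 13.4 tcp [ 553.67 -127.17   39.11] step xy [ -85.62 -163.63] yaw err deg -0.07 tilt [ 0.0002 -0.0001] F [-0.4  0.6 -0. ] 0.9958799907539471
top yc 173.2 w 119.6 front x 28.74 ang -0.03 stripback x 4.78 ang -0.08
top yc -1.1 w 119.9 front x 29.08 ang -0.46 stripback x 5.15 ang -0.4
top yc -171.3 w 119.0 front x 23.99 ang -0.09 stripback x 0.09 ang -0.05
side yc 173.2 w 118.9 front x 28.08 ang 0.06 stripback x 5.03 ang -0.01
side yc -0.1 w 117.5 front x 28.52 ang -0.37 stripback x 5.66 ang -0.26
side yc -169.6 w 119.4 front x 23.63 ang -0.09 stripback x 0.83 ang -0.24
```

Needs 4.9 mm more. After that I'll back off, lift and check.

Request:
carry_out(
  plan=[
    [85,[-1.5,0,0],[0,0,0]],
    [85,[-1.5,0,0],[0,0,0]],
    [85,[-1.2,0,0],[0,0,0]],
    [85,[-0.8,0,0],[0,0,0]],
    [85,[0,0,0],[0,0,0]],
    [85,[0,0,0],[0,0,0]],
    [85,[0,0,0],[0,0,0]],
  ],
)

```text
time_s: 14.08
eef_pos: [558.6, -126.4, 39.1]
ee_rot: [0.0, -0.068, 0.998, -0.0]
force: [-0.8, 0.2, -0.4]
grip_width: 0.992
```

```bash
python3 -c "
from h import *
show();snap(10);red(10)"
```

```text
t 14.08 tcp [ 558.59 -126.44   39.09] step xy [ -80.65 -163.58] yaw err deg -0.07 tilt [ 0.0001 -0.    ] F [-0.8  0.2 -0.4] 0.9923370941855973
top yc 173.3 w 119.6 front x 28.7 ang -0.0 stripback x 4.81 ang -0.09
top yc -1.2 w 119.9 front x 29.09 ang -0.39 stripback x 5.13 ang -0.37
top yc -171.1 w 119.0 front x 28.79 ang -0.09 stripback x 5.01 ang 0.04
side yc 173.1 w 118.4 front x 28.08 ang -0.04 stripback x 5.04 ang -0.04
side yc -0.8 w 119.7 front x 28.46 ang -0.39 stripback x 5.62 ang -0.24
side yc -170.1 w 118.4 front x 28.42 ang -0.05 stripback x 5.7 ang -0.0
```

Request:
carry_out(
  plan=[
    [85,[4,0,0],[0,0,0]],
    [85,[10,0,0],[0,0,0]],
    [85,[15,0,0],[0,0,0]],
    [85,[10,0,-15],[0,0,0]],
    [85,[10,0,-30],[0,0,0]],
    [85,[10,0,-30],[0,0,0]],
    [85,[10,0,-30],[0,0,0]],
    [85,[10,0,-30],[0,0,0]],
    [85,[10,0,-20],[0,0,0]],
    [85,[0,0,0],[0,0,0]],
    [85,[0,0,0],[0,0,0]],
    [85,[0,0,0],[0,0,0]],
  ],
)

```text
time_s: 15.18
eef_pos: [470.0, -138.3, 193.3]
ee_rot: [-0.0, -0.068, 0.998, 0.0]
force: [0.3, -0.4, -1.0]
grip_width: 0.997
```

```bash
python3 -c "
from h import *
show();snap(11);red(11);a=cv2.imread('pics/top11.png');b=cv2.imread('pics/side11.png')
cv2.imwrite('pics/c11.png',np.vstack([cv2.resize(a[220:330,185:445],(780,330)),cv2.resize(b[190:385,290:550],(780,585))])[:, :][::1]);
cv2.imwrite('pics/c11.png',cv2.resize(cv2.imread('pics/c11.png'),(600,590)))"
```

```text
t 15.18 tcp [ 470.02 -138.31  193.27] step xy [-170.01 -163.27] yaw err deg -0.08 tilt [-0.0005  0.0003] F [ 0.3 -0.4 -1. ] 0.9972754113500302
top yc 173.3 w 119.8 front x 28.61 ang 0.06 stripback x 4.78 ang -0.15
top yc -1.0 w 119.9 front x 29.11 ang -0.34 stripback x 5.16 ang -0.29
top yc -171.0 w 118.7 front x 28.81 ang -0.2 stripback x 5.03 ang -0.01
side yc 173.3 w 118.7 front x 28.15 ang -0.06 stripback x 5.05 ang 0.02
side yc -0.4 w 118.6 front x 28.48 ang -0.41 stripback x 5.65 ang -0.29
side yc -170.1 w 118.4 front x 28.39 ang -0.04 stripback x 5.72 ang 0.08
```

View pics/c11.png

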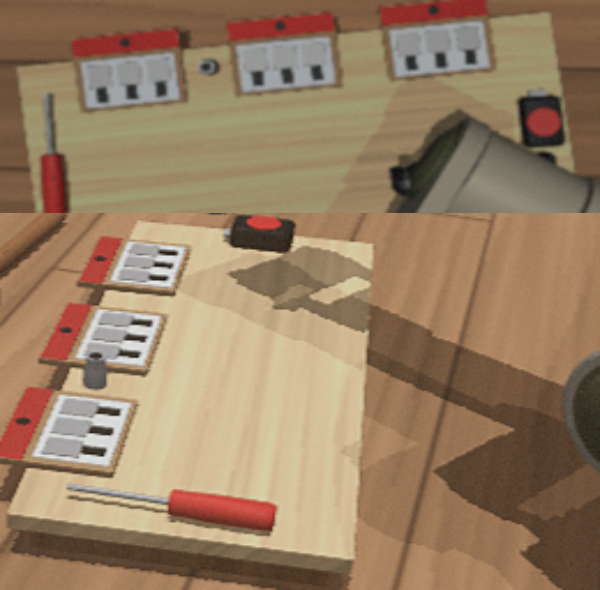

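All three packs are in line and square. The socket, tape and driver look untouched, and the gripper is clear.

```bash
python3 -c "
from rig import ctrl
print(ctrl.finish_job())"
```

```text
the job is handed in; nothing more can be done
None
```

I pushed both shoved-back packs out to the edge with the open fingers, square to it and in line with the set pack in the middle. The job is handed in at about 15 s of the 51 s allowed; no verdict is reported.

| Pack | Front past the edge (top / side camera) | Angle off square (top / side) | Distance along the edge from the middle |
|---|---|---|---|
| Left | 28.6 / 28.2 mm | within 0.1° | about +173 mm |
| Set (middle) | 29.1 / 28.5 mm | -0.3° / -0.4° | about 0 mm |
| Right | 28.8 / 28.4 mm | -0.2° / 0.0° | about -170 mm |

- **Overhang:** the cameras read the set pack, which is given as about 30 mm, at roughly 29 mm. I took that as a reading offset and matched the other two to it, so both should overhang about 30 mm. They came within 0.5 mm of the set pack's line. The finger position at the end of the right push also gave about 30 mm, taking the fingers as 22 mm thick in the push direction.
- **Sideways:** the left pack is about 3 mm off its nominal 170 mm place, which is about where it started. I did not correct it further.
- **Other goods:** the set pack's readings stayed the same throughout. The socket, tape measure and screwdriver look unmoved in the final pictures. I did not measure the items on the table, but the arm never came near them.
- **Forces:** the force readings I took between moves were within 2 N.

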